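Stroke the sample tray's row of lids shut

ROBOT

A 6-joint arm with a two-finger parallel gripper is mounted at the origin on a cart in front of the work surface, level with it; the furniture and walls round the work are solid. World frame = base frame: x ahead of the robot, y to its left, z up, the work surface at z = 0. Lengths are in mm, angles in degrees, forces in N, time in s.
With the tool pointing down it reaches from about 350 to 850 mm from the base axis. Payload 8.1 kg.
Tool frame: the origin (TCP) lies on the centre line of the jaws, within the pads' length; the fingertips stand 8 mm ahead of it and the grasp point (between the pads) lies 11 mm behind it; x points along the fingers, z is the direction in which the jaws open and shut, and the axes are right-handed (so a half turn about x gives the same grasp; the last joint's range is limited). The gripper opens to 85 mm and grips with 20 to 120 N. Pads are 22 mm wide; open, the fingers measure 114 mm over their backs; the gripper's body (76 mm by 85 mm) begins 54 mm behind the grasp point. The pads swing forward as they close: fully open they stand 13 mm farther back than shut.
Start: joints at [62.143, 7.471, 85.268, -0, 87.261, -4.893], TCP at [234.073, 552.463, 239.292] pointing down, gripper open.
Joint ranges: [-169.43, 169.43], [-51.17, 129.36], [1.28, 143.12], [-76.62, 256.62], [0, 156.53], [-152.29, 152.29]. Speed limits (degrees/s): [136.94, 136.94, 159.86, 180, 180, 180].

INTERFACE

Orientations are given as [roll, pitch, yaw] about the fixed x, y, z axes, in that order (R = Rz(yaw) Ry(pitch) Rx(roll)).
In Python, from bench import r, vision, order gives the robot as it stands. The module is installed in compiled form; this text tells all that it offers.
- The arm moves only by the shell command python3 -m jog 'ROWS' [FORCE]. ROWS is JSON, a list of rows, each a list of 3 entries, a list of its own where there are three numbers: the shift along the world's x, y, z in m, then the turn, a rotation vector about the world's x, y, z in rad, then the opening, from -1 (shut) to 1 (fully open). A call has 1 to 5 rows; each row is the pose to reach, as a shift and turn from the pose commanded when the call began; what a row does not reach only later rows make up. A row lasts 1/12 s, in which the tool goes at most 41.7 mm and 7.16 degrees, less where a joint would pass 70% of its speed; a pose out of reach is approached as far as the arm can. A call with a gripper value outside its range is refused whole. The fingers move at their own pace and stop on an object; FORCE is the grip in N (left out, the last holds). Time passes only in rows, so rows that repeat a pose let the fingers close. It gives the time, the measured TCP pose, the force and the opening at its end, in the units of the state.
- r.sense(): the state, without advancing time (a new reading comes with each control period).
- vision.snapshot(name): name is "side" or "top"; returns the picture (384x512x3 uint8, red, green, blue); there is no depth.
- vision.camera_model(name): a dict with "fov_y" (degrees; the focal length in pixels is half the picture's height over the tangent of half this angle, whatever the lens; pixels are square), "cx", "cy" (the principal point, pixels), "D" ([k1, k2, p1, p2, k3] as OpenCV has them; the pictures are not rectified), "world_to_cam" (4x4, takes a point from world to camera coordinates). Camera axes: x right, y down, z forward; pixel columns grow to the right and rows downward; lengths in mm; the calibration is good to about 2 mm. A picture is of the moment at which its call begins. camera_model takes no time and is no camera call.
- order.hand_in(): hands the job in, once; it reports no verdict.
The state is a dict: "time": time; "joint_pos": joint angles; "qd": joint speeds; "joint_efforts": joint torques, N m; "tool_pos": TCP position; "tcp_rot": TCP orientation; "ft_force": force on the tool from outside, world axes, zero at the start; "wrist_torque": the same for the moment, N m; "finger_gap": finger opening in mm.
Only numpy, scipy, OpenCV 4.12 (cv2) and the standard library are available. Lean on these libraries where they do the work, as an engineer would, in place of code of your own. Each camera call takes 0.05 s, during which the arm holds its last target.

TASK

Cover the samples: run the fingertips lightly along the curved row of small lids on the grey sample tray, starting at the end on the robot's left and meeting each lid on its hinge side, so that the seven lids fall shut one after another in that order. Use a light touch: do not grip or lift anything, do not press hard, do not push the tray out of its place, and leave the dish, vials and parts around it where they are. Finish clear, with all lids lying shut.

Things in the scene. Friction and masses are not known exactly. Their poses are not given: they have to be found in the camera images.
- tray: Curved grey tray, loose, 0.7 kg: ring sector, mid radius 180 mm, 80 degrees, 52 wide, 28 high, 265 end to end, 7 pockets in a row, each with a white hinged lid; a 6 mm high lug reaches 20 mm past each end. Origin: on the worktop under the middle of lid 4. z up; x to the bulging side (arc centre at x = -180 mm); y towards the lid 1 end, at the robot's left.
- lid1 (a joint): Angle of lid 1, counted from the left end: 0 = lying shut, 1.0 to 1.25 as found, stop at 1.4. Hinged at its edge nearer the lid 1 end; the free edge points along the row towards lid 7 and, when open, up. 30 mm along the row, 44 wide, 2.5 thick, 15 g. Slightly stiff hinge: it stays when steep and falls shut by itself once pushed below about 0.7.
- lid1_mid (a point): Point fixed to the tray: the middle of the top face of lid 1 when it is shut, 30 mm above the worktop. The lid's hinge line lies 14.5 mm before it along the row, the free edge 17 mm after. Its x axis is the tray's x axis. Neighbouring points are 36 mm apart along the arc.
- lid2 (a joint): Angle of lid 2, counted from the left end: 0 = lying shut, 1.0 to 1.25 as found, stop at 1.4. Hinged at its edge nearer the lid 1 end; the free edge points along the row towards lid 7 and, when open, up. 30 mm along the row, 44 wide, 2.5 thick, 15 g. Slightly stiff hinge: it stays when steep and falls shut by itself once pushed below about 0.7.
- lid2_mid (a point): Point fixed to the tray: the middle of the top face of lid 2 when it is shut, 30 mm above the worktop. The lid's hinge line lies 14.5 mm before it along the row, the free edge 17 mm after. Its x axis is the tray's x axis. Neighbouring points are 36 mm apart along the arc.
- lid3 (a joint): Angle of lid 3, counted from the left end: 0 = lying shut, 1.0 to 1.25 as found, stop at 1.4. Hinged at its edge nearer the lid 1 end; the free edge points along the row towards lid 7 and, when open, up. 30 mm along the row, 44 wide, 2.5 thick, 15 g. Slightly stiff hinge: it stays when steep and falls shut by itself once pushed below about 0.7.
- lid3_mid (a point): Point fixed to the tray: the middle of the top face of lid 3 when it is shut, 30 mm above the worktop. The lid's hinge line lies 14.5 mm before it along the row, the free edge 17 mm after. Its x axis is the tray's x axis. Neighbouring points are 36 mm apart along the arc.
- lid4 (a joint): Angle of lid 4, counted from the left end: 0 = lying shut, 1.0 to 1.25 as found, stop at 1.4. Hinged at its edge nearer the lid 1 end; the free edge points along the row towards lid 7 and, when open, up. 30 mm along the row, 44 wide, 2.5 thick, 15 g. Slightly stiff hinge: it stays when steep and falls shut by itself once pushed below about 0.7.
- lid4_mid (a point): Point fixed to the tray: the middle of the top face of lid 4 when it is shut, 30 mm above the worktop. The lid's hinge line lies 14.5 mm before it along the row, the free edge 17 mm after. Its x axis is the tray's x axis. Neighbouring points are 36 mm apart along the arc.
- lid5 (a joint): Angle of lid 5, counted from the left end: 0 = lying shut, 1.0 to 1.25 as found, stop at 1.4. Hinged at its edge nearer the lid 1 end; the free edge points along the row towards lid 7 and, when open, up. 30 mm along the row, 44 wide, 2.5 thick, 15 g. Slightly stiff hinge: it stays when steep and falls shut by itself once pushed below about 0.7.
- lid5_mid (a point): Point fixed to the tray: the middle of the top face of lid 5 when it is shut, 30 mm above the worktop. The lid's hinge line lies 14.5 mm before it along the row, the free edge 17 mm after. Its x axis is the tray's x axis. Neighbouring points are 36 mm apart along the arc.
- lid6 (a joint): Angle of lid 6, counted from the left end: 0 = lying shut, 1.0 to 1.25 as found, stop at 1.4. Hinged at its edge nearer the lid 1 end; the free edge points along the row towards lid 7 and, when open, up. 30 mm along the row, 44 wide, 2.5 thick, 15 g. Slightly stiff hinge: it stays when steep and falls shut by itself once pushed below about 0.7.
- lid6_mid (a point): Point fixed to the tray: the middle of the top face of lid 6 when it is shut, 30 mm above the worktop. The lid's hinge line lies 14.5 mm before it along the row, the free edge 17 mm after. Its x axis is the tray's x axis. Neighbouring points are 36 mm apart along the arc.
- lid7 (a joint): Angle of lid 7, counted from the left end: 0 = lying shut, 1.0 to 1.25 as found, stop at 1.4. Hinged at its edge nearer the lid 1 end; the free edge points along the row towards lid 7 and, when open, up. 30 mm along the row, 44 wide, 2.5 thick, 15 g. Slightly stiff hinge: it stays when steep and falls shut by itself once pushed below about 0.7.
- lid7_mid (a point): Point fixed to the tray: the middle of the top face of lid 7 when it is shut, 30 mm above the worktop. The lid's hinge line lies 14.5 mm before it along the row, the free edge 17 mm after. Its x axis is the tray's x axis. Neighbouring points are 36 mm apart along the arc.
- petri_dish_3: Loose round petri dish, 92 mm across, 15 mm high, on the hollow side of the curved tray; bystander. Origin: centre of its underside.
- vial_1: Loose small glass vial, 19 mm across, 58 mm high, standing on the bulging side of the tray; bystander. Origin: centre of its underside.
- vial_3: Loose larger glass vial, 22 mm across, 68 mm high, standing on the bulging side of the tray; bystander. Origin: centre of its underside.
- copper_gasket_pack: Loose stack of copper ring gaskets, 49 mm across, 10 mm high, on the bulging side of the tray; bystander. Origin: centre of its underside.
- kf_clamp: Loose ring clamp with a wing screw, 57 x 88 x 17 mm, lying near the lid 1 end on the bulging side of the tray; bystander. Origin: centre of its underside.

How it is judged:
By the outcome, as a careful person would: the job done as asked, in the order asked, and still so for the second after the job is handed in, with the robot touching nothing.
It also fails if it takes over 38 s, if anything falls off the work surface, if the arm or the gripper's body presses on something with over 40 N, if the wrist force passes 120 N, or if a joint passes its speed limit or range.

## Working session

There is one attempt and no reset: what is moved stays moved. The work goes in short steps, Python scripts to look and compute and a shell command to move; the robot and the scene stay as the last step left them, time stands still between calls to the robot, and variables do not carry over. Pictures are saved under pics/ and viewed, and the job is handed in when it is done.

```bash
mkdir -p pics; python3 - <<'E'
from bench import r, vision
import cv2,json
for n in("side","top"):
    im=vision.snapshot(n); cv2.imwrite(f"pics/{n}0.png",im[:,:,::-1])
    m=vision.camera_model(n); print(n,m)
s=r.sense(); print(s)
E
```

```text
side {'fov_y': 45.47236331503842, 'cx': 255.56322004639887, 'cy': 190.66211369196307, 'D': array([-0.15558376,  0.        ,  0.        ,  0.        ,  0.        ]), 'world_to_cam': array([[ 9.58951002e-01, -2.82729598e-01,  2.18391891e-02,
        -5.15299233e+02],
       [-1.68692393e-01, -6.30675761e-01, -7.57489908e-01,
         1.42305475e+02],
       [ 2.27938265e-01,  7.22711601e-01, -6.52481485e-01,
         7.47163246e+02],
       [ 0.00000000e+00,  0.00000000e+00,  0.00000000e+00,
         1.00000000e+00]])}
top {'fov_y': 46.11444593530633, 'cx': 251.0497659184415, 'cy': 191.39370662867444, 'D': array([-0.17240616,  0.        ,  0.        ,  0.        ,  0.        ]), 'world_to_cam': array([[ 1.41387893e-01, -9.89942073e-01,  4.91480222e-03,
        -4.29806940e+01],
       [-9.64778766e-01, -1.38903084e-01, -2.23400684e-01,
         5.39690377e+02],
       [ 2.21836417e-01,  2.68444551e-02, -9.74714306e-01,
         7.78228842e+02],
       [ 0.00000000e+00,  0.00000000e+00,  0.00000000e+00,
         1.00000000e+00]])}
{'time': 0.1, 'joint_pos': array([ 6.21444485e+01,  7.51063570e+00,  8.53254983e+01,  1.88565329e-03,
        8.72617167e+01, -4.89202185e+00]), 'qd': array([ 0.02492811, -0.09841865, -0.22752927, -0.03701178,  0.02484417,
        0.00422851]), 'joint_efforts': array([ 2.23726223e-03, -5.70955718e+01, -5.01937652e+01, -1.76383865e-04,
        8.34000675e-03, -7.11777398e-05]), 'tool_pos': array([233.81181725, 552.0271014 , 238.32727536]), 'tcp_rot': array([ 174.00533474,   89.90213123, -118.95828655]), 'ft_force': array([-0.03473421,  0.76215676, -0.78316117]), 'wrist_torque': array([-0.00636504, -0.01641135, -0.0459284 ]), 'finger_gap': 85.36766666455263}
```

View pics/side0.png

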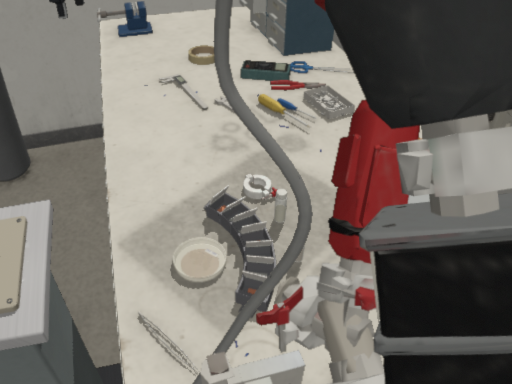

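View pics/top0.png

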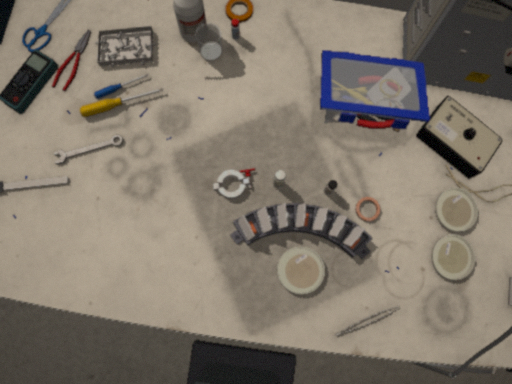

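The side picture shows the tray from (215,205) to (260,295), with the cable over its near end. The top picture shows the whole row, from lid 1 at (240,230) to lid 7 at (365,245). I'll enlarge both.

```bash
python3 - <<'E'
import cv2
a=cv2.imread("pics/top0.png")[160:300,205:395]
cv2.imwrite("pics/topz.png",cv2.resize(a,None,fx=4.2,fy=4.2,interpolation=cv2.INTER_CUBIC))
a=cv2.imread("pics/side0.png")[170:320,170:320]
cv2.imwrite("pics/sidez.png",cv2.resize(a,None,fx=4,fy=4,interpolation=cv2.INTER_CUBIC))
E
```

```text
(no output)
```

View pics/topz.png

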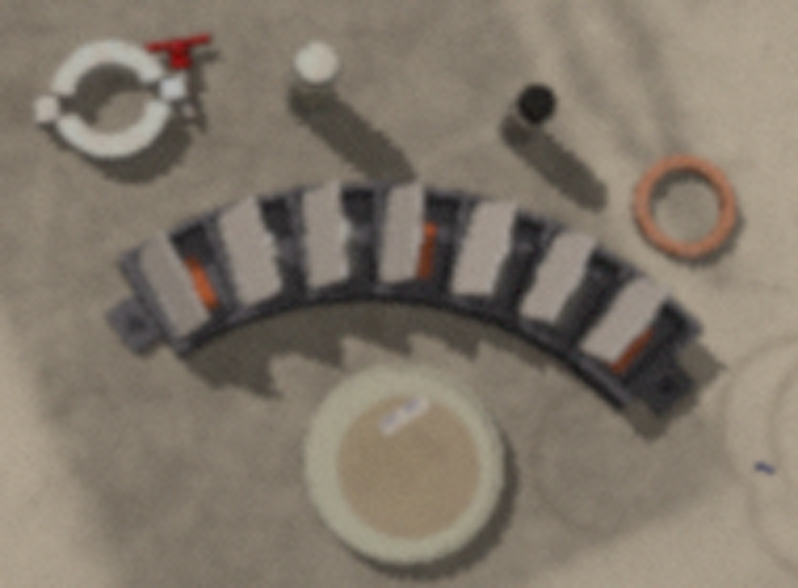

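View pics/sidez.png

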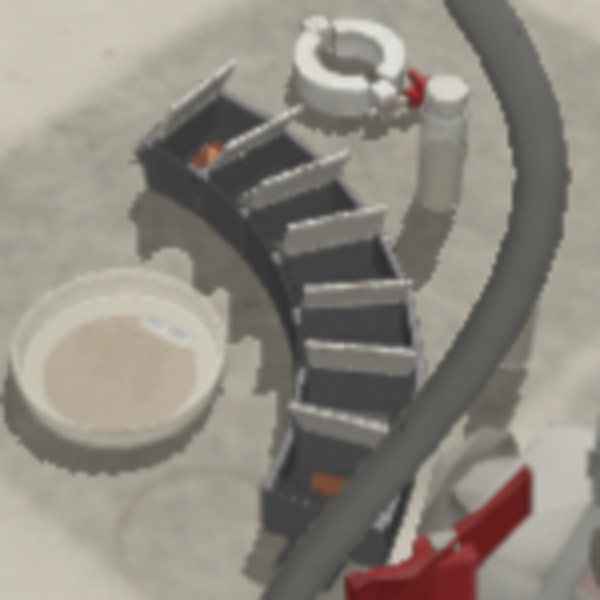

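The top picture shows seven lids with free edges to the right. The outer rim runs from about zoom (120,258) to (703,328), and the lug holes are at about (137,322) and (668,385). The side picture shows the lids open towards the camera, with free edges up. Next I'll segment the tray and fit its arc.

```bash
cat > h.py <<'E'
import numpy as np, cv2
from bench import r, vision
def ray(n,p):
    m=vision.camera_model(n); f=192/np.tan(np.radians(m['fov_y']/2))
    K=np.array([[f,0,m['cx']],[0,f,m['cy']],[0,0,1]])
    q=cv2.undistortPoints(np.array(p,float).reshape(-1,1,2),K,m['D']).reshape(-1,2)
    T=m['world_to_cam']; R=T[:3,:3]; c=-R.T@T[:3,3]
    return c,np.c_[q,np.ones(len(q))]@R
def plane(n,p,z):
    c,d=ray(n,p); return c+d*((z-c[2])/d[:,2])[:,None]
def tri(ps,pt):
    c1,d1=ray('side',[ps]);c2,d2=ray('top',[pt]);d1=d1[0];d2=d2[0]
    A=np.c_[d1,-d2]; s=np.linalg.lstsq(A,c2-c1,rcond=None)[0]
    a=c1+s[0]*d1;b=c2+s[1]*d2
    return (a+b)/2,np.linalg.norm(a-b)
def proj(n,P):
    m=vision.camera_model(n); f=192/np.tan(np.radians(m['fov_y']/2))
    K=np.array([[f,0,m['cx']],[0,f,m['cy']],[0,0,1]]);T=m['world_to_cam']
    return cv2.projectPoints(np.array(P,float).reshape(-1,1,3),cv2.Rodrigues(T[:3,:3])[0],T[:3,3],K,m['D'])[0].reshape(-1,2)
E
python3 - <<'E'
from h import *
from scipy.optimize import least_squares
np.set_printoptions(precision=1,suppress=True)
print('cams',ray('top',[(250,190)])[0],ray('side',[(250,190)])[0])
im=cv2.imread('pics/top0.png'); hsv=cv2.cvtColor(im,cv2.COLOR_BGR2HSV)
v=hsv[:,:,2]
m=((v<85)).astype(np.uint8); m[:195]=0;m[265:]=0;m[:,:228]=0;m[:,378:]=0
z=cv2.resize((m*255)[160:300,205:395],None,fx=4.2,fy=4.2,interpolation=cv2.INTER_NEAREST);cv2.imwrite('pics/mask.png',z)
# manual outer rim points (zoom px)
Z=lambda p:np.array(p,float)/4.2+[205,160]
S=lambda p:np.array(p,float)/4+[170,170]
out=Z([(120,258),(193,216),(280,192),(370,185),(450,192),(535,220),(620,262),(703,328)])
P=plane('top',out,28)
print(P)
f=least_squares(lambda q:np.hypot(*(P[:,:2]-q[:2]).T)-206,[P[:,0].mean()-200,P[:,1].mean()]);print('centre R fixed',f.x,f.fun)
f=least_squares(lambda q:np.hypot(*(P[:,:2]-q[:2]).T)-q[2],[P[:,0].mean()-200,P[:,1].mean(),206]);print('free',f.x,f.fun)
inn=Z([(182,343),(260,308),(375,292),(480,310),(560,345)])
P=plane('top',inn,28)
f=least_squares(lambda q:np.hypot(*(P[:,:2]-q[:2]).T)-154,[P[:,0].mean()-150,P[:,1].mean()]);print('inner',f.x,f.fun)
L=plane('top',Z([(137,322),(668,385)]),6);print('lug holes',L, L.mean(0),np.hypot(*(L[0]-L[1])[:2]))
E
```

```text
cams [354.1  11.5 879.3] [ 347.8 -595.9  606.6]
[[ 484.9   59.7   28. ]
 [ 508.8   29.6   28. ]
 [ 525.5   -8.3   28. ]
 [ 534.6  -48.8   28. ]
 [ 536.6  -85.7   28. ]
 [ 529.1 -126.2   28. ]
 [ 515.1 -167.4   28. ]
 [ 490.  -208.8   28. ]]
centre R fixed [330.7 -76.2] [-0.5  1.1  0.3 -0.3  0.1 -1.4 -0.3  1.2]
free [327.2 -76.3 209.2] [-1.   1.   0.5  0.   0.4 -1.2 -0.4  0.7]
inner [333.9 -75.6] [ 0.9 -0.2 -0.9 -0.7  1.2]
lug holes [[ 459.7   48.7    6. ]
 [ 464.6 -200.4    6. ]] [462.2 -75.9   6. ] 249.10985017703737
```

```bash
ls pics
```

```text
mask.png
side0.png
sidez.png
top0.png
topz.png
```

View pics/mask.png

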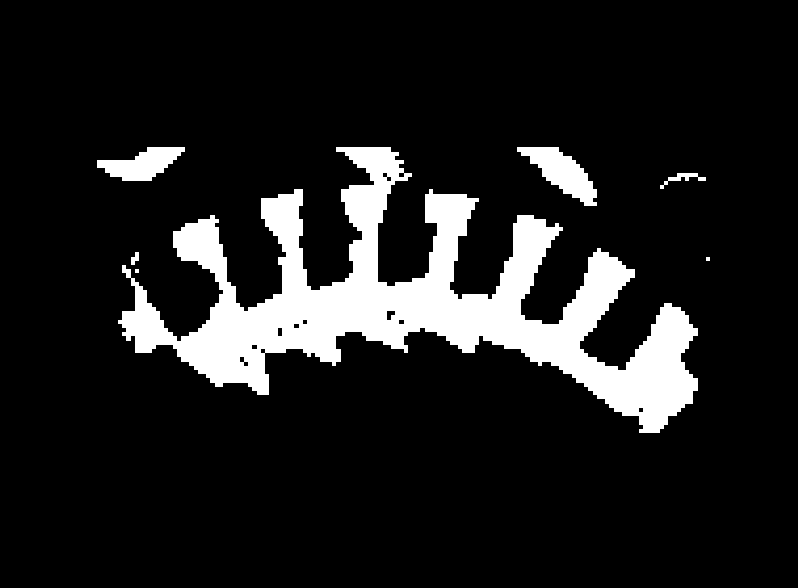

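The mask agrees with the outline: an arc centre near (332,-76) and yaw of about 1°. I'll check this in both views with an overlay of the rim and hinge lines, and triangulate a few heights.

```bash
cat >> h.py <<'E'
C=np.array([332,-76.]);YAW=1.0
def arc(rad,deg,z):
    a=np.radians(YAW+np.atleast_1d(deg)); return np.c_[C[0]+rad*np.cos(a),C[1]+rad*np.sin(a),np.full(len(a),z)]
def overlay(n,img):
    s=4.2; o=(205,160) if n=='top' else (170,170); b=(140,190) if n=='top' else (140,150)
    w=cv2.resize(img[o[1]:o[1]+b[0],o[0]:o[0]+b[1]],None,fx=s,fy=s,interpolation=cv2.INTER_CUBIC)
    def dr(P,c):
        q=((proj(n,P)-o)*s*1).round().astype(np.int32); cv2.polylines(w,[q.reshape(-1,1,2)],False,c,1)
    t=np.linspace(-40,40,40)
    dr(arc(206,t,28),(0,255,0));dr(arc(154,t,28),(0,255,0))
    for i in range(7):
        d=(3-i)*11.459+14.5/180*57.3
        dr(np.r_[arc(158,d,28),arc(202,d,28)],(255,0,255))
    return w
E
python3 - <<'E'
from h import *
np.set_printoptions(precision=1,suppress=True)
cv2.imwrite('pics/ov_top.png',overlay('top',cv2.imread('pics/top0.png')))
cv2.imwrite('pics/ov_side.png',overlay('side',cv2.imread('pics/side0.png')))
Z=lambda p:np.array(p,float)/4.2+[205,160]
S=lambda p:np.array(p,float)/4+[170,170]
# free-edge outer corners, lids 1..5 (side, top)
for s,t in [((235,66),(162,232)),((298,108),(255,197)),((350,153),(340,182)),((384,207),(424,184)),((411,284),(517,202))]:
    print(tri(S(s),Z(t)))
for s,t in [((155,135),(200,330)),((205,170),(274,292)),((245,200),(345,283)),((288,232),(412,280))]:
    print('in',tri(S(s),Z(t)))
for n,p in (('vial1',(315,62)),('vial3',(537,103)),('gask',(686,207)),('dish',(405,464)),('clamp',(110,100))):
    print(n,plane('top',[Z(p)],{'vial1':58,'vial3':68,'gask':10,'dish':15,'clamp':17}[n]))
print(arc(180,[(4-i)*11.459 for i in range(1,8)],30))
E
```

```text
(array([495.7,  41.6,  53. ]), np.float64(0.9331268845786918))
(array([516.2,   3. ,  55.2]), np.float64(0.17995111526392477))
(array([528.9, -33.5,  56.8]), np.float64(1.7250532989446625))
(array([533. , -70.6,  57.7]), np.float64(1.5708102442078113))
(array([ 531.4, -113.2,   54.3]), np.float64(1.494493336020553))
in (array([454.4,  19.1,  39.6]), np.float64(3.4953231775333524))
in (array([473.2, -11.1,  41.3]), np.float64(8.292851866535237))
in (array([482.4, -41.6,  48.5]), np.float64(4.785862247567642))
in (array([490.4, -70.7,  54. ]), np.float64(2.013077423637448))
vial1 [[580.7 -15.4  58. ]]
vial3 [[ 573.5 -115.2   68. ]]
gask [[ 549.1 -200.2   10. ]]
dish [[411.5 -81.5  15. ]]
clamp [[560.   76.1  17. ]]
[[ 478.8   28.2   30. ]
 [ 496.5   -3.    30. ]
 [ 507.8  -37.2   30. ]
 [ 512.   -72.9   30. ]
 [ 509.  -108.7   30. ]
 [ 499.  -143.2   30. ]
 [ 482.3 -175.    30. ]]
```

View pics/ov_top.png

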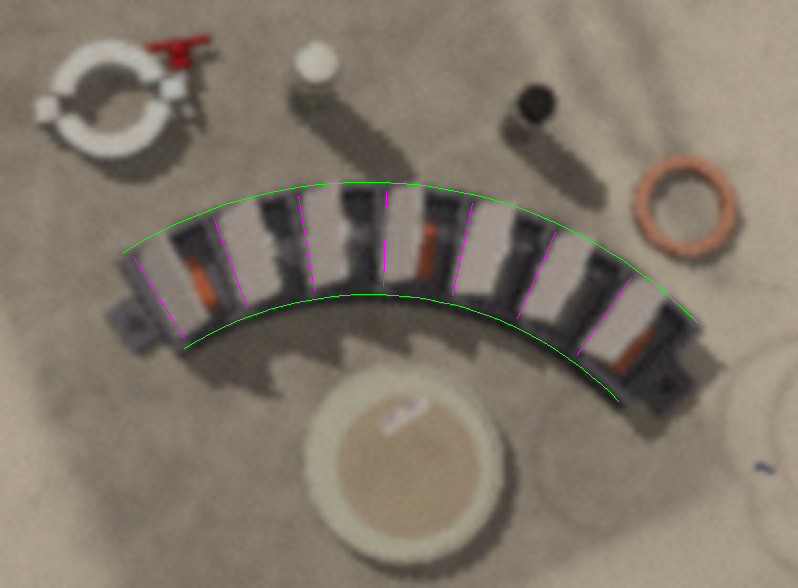

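View pics/ov_side.png

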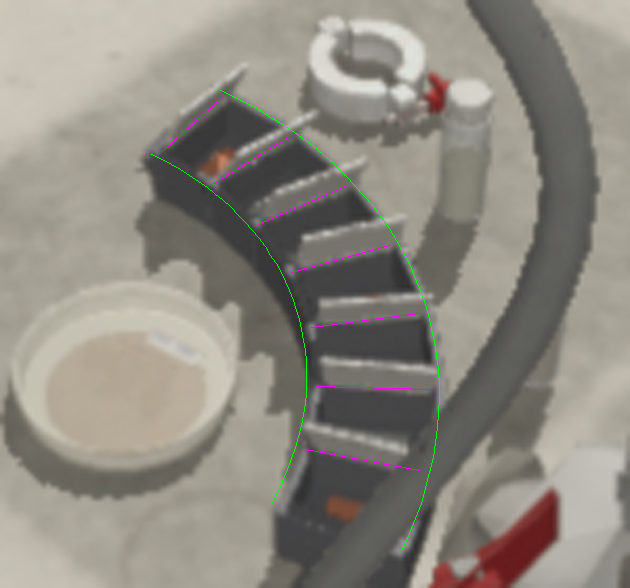

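The overlay matches the rim and hinges to within about 1–2 mm in both views, and the free edges triangulate at 53–58 mm. My plan is to shut the fingers, hold the tips at z≈43 and follow the 180 mm arc from phi≈51° to -52°. Next I'll work out the tool yaw.

```bash
python3 - <<'E'
from h import *
from scipy.spatial.transform import Rotation as Ro
np.set_printoptions(precision=1,suppress=True)
s=r.sense(); R=Ro.from_euler('xyz',s['tcp_rot'],degrees=True).as_matrix()
print(R, 'zaxis yaw',np.degrees(np.arctan2(R[1,2],R[0,2])), s['tool_pos'])
for ph in (51,40,30,20,10,0,-10,-20,-30,-40,-50): print(ph, (C+180*np.array([np.cos(np.radians(ph)),np.sin(np.radians(ph))])))
E
```

```text
[[-0.  -0.9  0.4]
 [-0.   0.4  0.9]
 [-1.   0.  -0. ]] zaxis yaw 67.03638739214023 [233.8 552.  238.3]
51 [445.3  63.9]
40 [469.9  39.7]
30 [487.9  14. ]
20 [501.1 -14.4]
10 [509.3 -44.7]
0 [512. -76.]
-10 [ 509.3 -107.3]
-20 [ 501.1 -137.6]
-30 [ 487.9 -166. ]
-40 [ 469.9 -191.7]
-50 [ 447.7 -213.9]
```

```bash
python3 -m jog '[[[0.014,-0.0325,-0.006],[0,0,-0.019],-1],[[0.028,-0.065,-0.012],[0,0,-0.037],-1],[[0.042,-0.0975,-0.018],[0,0,-0.056],-1],[[0.056,-0.13,-0.024],[0,0,-0.074],-1],[[0.07,-0.163,-0.03],[0,0,-0.093],-1]]' 20
python3 -m jog '[[[0.014,-0.0325,-0.006],[0,0,-0.019],-1],[[0.028,-0.065,-0.012],[0,0,-0.037],-1],[[0.042,-0.0975,-0.018],[0,0,-0.056],-1],[[0.056,-0.13,-0.024],[0,0,-0.074],-1],[[0.07,-0.163,-0.03],[0,0,-0.093],-1]]'
python3 -m jog '[[[0.014,-0.0325,-0.006],[0,0,-0.019],-1],[[0.028,-0.065,-0.012],[0,0,-0.037],-1],[[0.042,-0.0975,-0.018],[0,0,-0.056],-1],[[0.056,-0.13,-0.024],[0,0,-0.074],-1],[[0.071,-0.163,-0.03],[0,0,-0.093],-1]]'
python3 -m jog '[[[0,0,0],[0,0,0],-1],[[0,0,0],[0,0,0],-1]]'
```

```text
time: 0.52
tool_pos: [304.1, 387.8, 208.4]
tcp_rot: [171.7, 90.0, -126.6]
ft_force: [1.2, 0.6, -0.0]
finger_gap: 25.9
time: 0.93
tool_pos: [374.1, 224.8, 178.7]
tcp_rot: [146.6, 90.0, -157.0]
ft_force: [0.5, -0.4, -0.2]
finger_gap: -0.2
time: 1.35
tool_pos: [445.1, 61.8, 148.8]
tcp_rot: [100.4, 90.0, 151.4]
ft_force: [1.2, 0.3, -0.0]
finger_gap: 0.1
time: 1.52
tool_pos: [444.9, 61.7, 148.5]
tcp_rot: [129.9, 89.9, -179.3]
ft_force: [0.5, 0.5, -0.1]
finger_gap: 0.2
```

```bash
python3 -m jog '[[[0,0.001,-0.02],[0,0,0],-1],[[0,0.002,-0.04],[0,0,0],-1],[[0,0.002,-0.06],[0,0,0],-1],[[0,0.002,-0.08],[0,0,0],-1],[[0,0.002,-0.098],[0,0,0],-1]]'
python3 -m jog '[[[0,0,0],[0,0,0],-1]]'
python3 - <<'E'
from h import *
from scipy.spatial.transform import Rotation as Ro
s=r.sense();R=Ro.from_euler('xyz',s['tcp_rot'],degrees=True).as_matrix()
print(np.degrees(np.arctan2(R[1,2],R[0,2])),s['tool_pos'],s['ft_force'])
print('tip px',proj('side',[s['tool_pos']-[0,0,8]]),proj('top',[s['tool_pos']-[0,0,8]]))
for n in('top','side'): cv2.imwrite(f'pics/{n}1.png',overlay(n,vision.snapshot(n)[:,:,::-1]))
E
```

```text
time: 1.93
tool_pos: [444.3, 66.8, 50.2]
tcp_rot: [97.9, 90.0, 149.0]
ft_force: [0.2, -0.4, 0.5]
finger_gap: -0.2
time: 2.02
tool_pos: [441.5, 66.6, 47.6]
tcp_rot: [127.8, 89.6, 179.0]
ft_force: [-1.2, 0.5, -0.4]
finger_gap: -0.0
51.144902161914295 [441.52419341  66.56980373  47.56702028] [-1.20446749  0.50379705 -0.4403127 ]
tip px [[197.85852205 188.49174423]] [[226.25925705 242.64164295]]
```

View pics/side1.png

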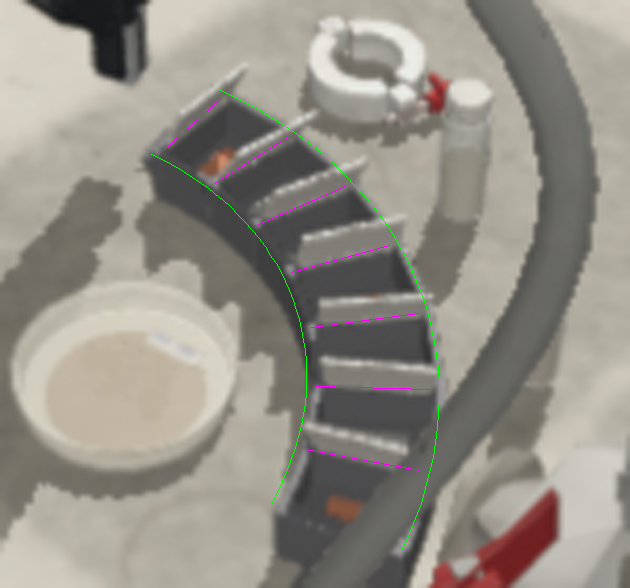

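View pics/top1.png

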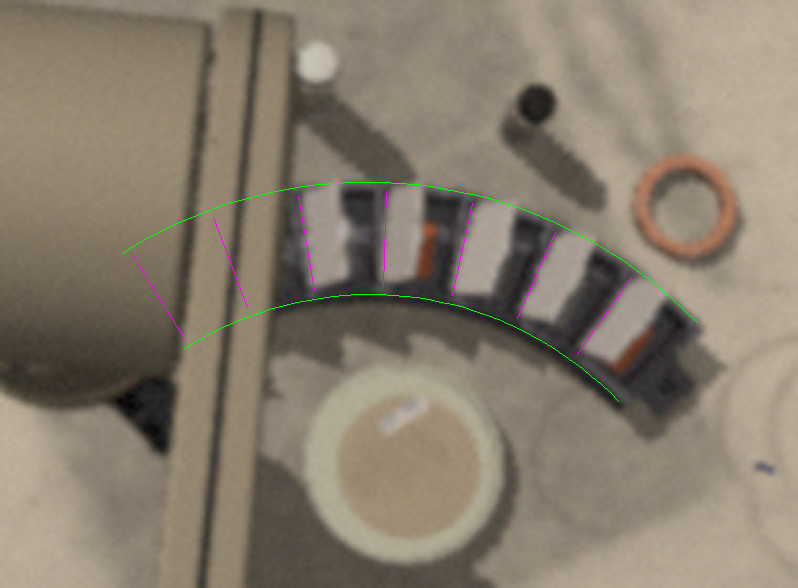

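The side view shows the shut fingertips at about zoom (125,80), behind lid 1's hinge side and within about 1 mm of the predicted pixel. The top view is blocked by the arm over lids 1–2. I'll read the settled pose.

```bash
python3 -m jog '[[[0,0,0],[0,0,0],-1],[[0,0,0],[0,0,0],-1]]'; python3 -m jog '[[[0,0,0],[0,0,0],-1]]'
```

```text
time: 2.28
tool_pos: [446.3, 65.9, 53.0]
tcp_rot: [-47.8, 89.8, 3.3]
ft_force: [-0.5, 0.1, 0.4]
finger_gap: 0.0
time: 2.37
tool_pos: [446.2, 65.7, 52.8]
tcp_rot: [-47.5, 89.9, 3.6]
ft_force: [-0.2, -0.1, 0.6]
finger_gap: 0.3
```

```bash
python3 - <<'E'
from h import *
P=np.array([445.07,65.46])
for k in range(1,17):
    ph=np.radians(51.4-6.4*k); Q=C+180*np.array([np.cos(ph),np.sin(ph)])
    d=np.round(Q-P,1);P=P+d; print(k,d,round(np.degrees(ph),1),np.round(d/5,2))
E
```

```text
1 [ 14.2 -14.2] 45.0 [ 2.84 -2.84]
2 [ 13.4 -15. ] 38.6 [ 2.68 -3.  ]
3 [ 11.6 -16.3] 32.2 [ 2.32 -3.26]
4 [  9.8 -17.6] 25.8 [ 1.96 -3.52]
5 [  7.7 -18.6] 19.4 [ 1.54 -3.72]
6 [  5.6 -19.3] 13.0 [ 1.12 -3.86]
7 [  3.4 -19.8] 6.6 [ 0.68 -3.96]
8 [  1.2 -20. ] 0.2 [ 0.24 -4.  ]
9 [ -1.  -20.1] -6.2 [-0.2  -4.02]
10 [ -3.3 -19.8] -12.6 [-0.66 -3.96]
11 [ -5.5 -19.4] -19.0 [-1.1  -3.88]
12 [ -7.6 -18.6] -25.4 [-1.52 -3.72]
13 [ -9.6 -17.6] -31.8 [-1.92 -3.52]
14 [-11.5 -16.5] -38.2 [-2.3 -3.3]
15 [-13.3 -15. ] -44.6 [-2.66 -3.  ]
16 [-14.9 -13.5] -51.0 [-2.98 -2.7 ]
```

```bash
python3 -m jog '[[[0.0028,-0.0028,0],[0,0,-0.022],-1],[[0.0057,-0.0057,0],[0,0,-0.045],-1],[[0.0085,-0.0085,0],[0,0,-0.067],-1],[[0.0114,-0.0114,0],[0,0,-0.089],-1],[[0.0142,-0.0142,0],[0,0,-0.112],-1]]'
python3 -m jog '[[[0.0027,-0.003,0],[0,0,-0.022],-1],[[0.0054,-0.006,0],[0,0,-0.045],-1],[[0.008,-0.009,0],[0,0,-0.067],-1],[[0.0107,-0.012,0],[0,0,-0.089],-1],[[0.0134,-0.015,0],[0,0,-0.112],-1]]'
python3 -m jog '[[[0.0023,-0.0033,0],[0,0,-0.022],-1],[[0.0046,-0.0065,0],[0,0,-0.045],-1],[[0.007,-0.0098,0],[0,0,-0.067],-1],[[0.0093,-0.013,0],[0,0,-0.089],-1],[[0.0116,-0.0163,0],[0,0,-0.112],-1]]'
python3 - <<'E'
from h import *
print(r.sense()['tool_pos'])
for n in('side',): cv2.imwrite(f'pics/{n}2.png',overlay(n,vision.snapshot(n)[:,:,::-1]))
E
```

```text
time: 2.78
tool_pos: [459.7, 50.8, 51.3]
tcp_rot: [-76.7, 90.0, -32.2]
ft_force: [-0.1, 0.4, -0.0]
finger_gap: -0.2
time: 3.2
tool_pos: [472.9, 35.9, 51.2]
tcp_rot: [142.9, 90.0, -179.0]
ft_force: [-0.2, 0.7, -0.4]
finger_gap: 0.0
time: 3.62
tool_pos: [484.5, 19.7, 51.3]
tcp_rot: [76.8, 90.0, 108.4]
ft_force: [-0.1, -0.6, 0.7]
finger_gap: -0.0
[484.49451397  19.65682488  51.29203154]
```

View pics/side2.png

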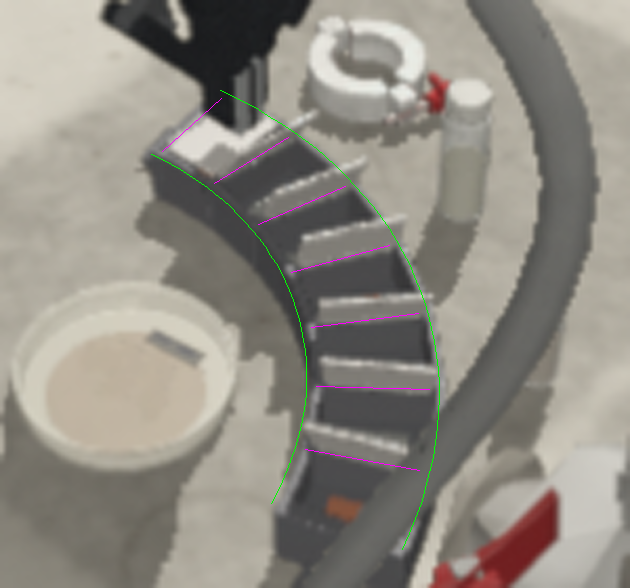

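Lid 1 lies shut, seen as a white patch at zoom (210,140). The fingers are just past it, lid 2 is still open, and the tray matches its outline. I'll continue.

```bash
python3 -m jog '[[[0.002,-0.0035,0],[0,0,-0.022],-1],[[0.0039,-0.007,0],[0,0,-0.045],-1],[[0.0059,-0.0106,0],[0,0,-0.067],-1],[[0.0078,-0.0141,0],[0,0,-0.089],-1],[[0.0098,-0.0176,0],[0,0,-0.112],-1]]'
python3 -m jog '[[[0.0015,-0.0037,0],[0,0,-0.022],-1],[[0.0031,-0.0074,0],[0,0,-0.045],-1],[[0.0046,-0.0112,0],[0,0,-0.067],-1],[[0.0062,-0.0149,0],[0,0,-0.089],-1],[[0.0077,-0.0186,0],[0,0,-0.112],-1]]'
python3 -m jog '[[[0.0011,-0.0039,0],[0,0,-0.022],-1],[[0.0022,-0.0077,0],[0,0,-0.045],-1],[[0.0034,-0.0116,0],[0,0,-0.067],-1],[[0.0045,-0.0154,0],[0,0,-0.089],-1],[[0.0056,-0.0193,0],[0,0,-0.112],-1]]'
python3 -m jog '[[[0.0007,-0.004,0],[0,0,-0.022],-1],[[0.0014,-0.0079,0],[0,0,-0.045],-1],[[0.002,-0.0119,0],[0,0,-0.067],-1],[[0.0027,-0.0158,0],[0,0,-0.089],-1],[[0.0034,-0.0198,0],[0,0,-0.112],-1]]'
python3 - <<'E'
from h import *
print(r.sense()['tool_pos'])
for n in('side',): cv2.imwrite(f'pics/{n}3.png',overlay(n,vision.snapshot(n)[:,:,::-1]))
E
```

```text
time: 4.08
tool_pos: [494.2, 2.0, 51.3]
tcp_rot: [-157.3, 90.0, -132.1]
ft_force: [0.0, -0.2, 0.3]
finger_gap: -0.3
time: 4.5
tool_pos: [501.9, -16.6, 51.3]
tcp_rot: [171.6, 90.0, -169.5]
ft_force: [-0.0, -0.2, 0.8]
finger_gap: 0.1
time: 4.92
tool_pos: [507.5, -35.9, 51.3]
tcp_rot: [119.7, 90.0, 132.2]
ft_force: [-0.2, -0.6, 0.9]
finger_gap: 0.1
time: 5.33
tool_pos: [510.8, -55.7, 51.3]
tcp_rot: [146.1, 90.0, 152.1]
ft_force: [-0.8, 0.6, 0.2]
finger_gap: 0.1
[510.79497131 -55.71582549  51.2700408 ]
```

View pics/side3.png

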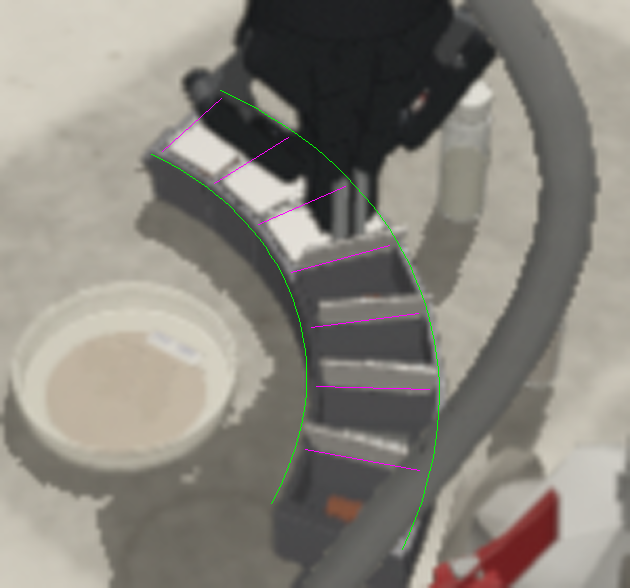

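Lids 1–3 are shut at zoom (200,150), (260,185) and (295,230), and lid 4 is next. The gripper's knuckles spread wide here, at zoom (200,85) and (480,45). I'll work out their height and reach before passing vial 3.

```bash
python3 - <<'E'
from h import *
im=cv2.imread('pics/side3.png')
a=np.radians(6.6);u=np.array([np.cos(a),np.sin(a),0]);n=np.array([-np.sin(a),np.cos(a),0]);T=np.array([510.8,-55.7,51.3])
for off in(-15,0,15):
  for nm,p in (('Lknuck',(185,85)),('Lbot',(215,105)),('Relbow',(412,150)),('Rtop',(498,45)),('tip',(345,235))):
    q=np.array(p)/4.2+[170,170]; c,d=ray('side',[q]);d=d[0]; t=((T-c)@n+off)/(d@n);X=c+t*d
    print(off,nm,'radial',round((X-T)@u,1),'z',round(X[2],1))
for k,(x,y,h) in dict(v1=(580.7,-15.4,58),v3=(573.5,-115.2,68)).items():
    print(k,np.hypot(x-C[0],y-C[1]),np.degrees(np.arctan2(y-C[1],x-C[0])))
E
```

```text
-15 Lknuck radial -67.6 z 154.8
-15 Lbot radial -56.5 z 141.6
-15 Relbow radial 24.6 z 91.7
-15 Rtop radial 59.2 z 135.1
-15 tip radial -3.4 z 54.6
0 Lknuck radial -63.0 z 141.3
0 Lbot radial -51.6 z 127.8
0 Relbow radial 32.0 z 76.3
0 Rtop radial 67.7 z 121.0
0 tip radial 3.2 z 38.1
15 Lknuck radial -58.3 z 127.8
15 Lbot radial -46.6 z 113.9
15 Relbow radial 39.5 z 61.0
15 Rtop radial 76.1 z 106.9
15 tip radial 9.7 z 21.7
v1 255.97665909219148 13.694231791145171
v3 244.66076514226796 -9.219773320309528
```

The knuckles are above z≈110, and the links are at about z≈100 at vial 3's radius, so they clear the 68 mm vial. I'll continue.

```bash
python3 -m jog '[[[0.0002,-0.004,0],[0,0,-0.022],-1],[[0.0005,-0.008,0],[0,0,-0.045],-1],[[0.0007,-0.012,0],[0,0,-0.067],-1],[[0.001,-0.016,0],[0,0,-0.089],-1],[[0.0012,-0.02,0],[0,0,-0.112],-1]]'
python3 -m jog '[[[-0.0002,-0.004,0],[0,0,-0.022],-1],[[-0.0004,-0.008,0],[0,0,-0.045],-1],[[-0.0006,-0.0121,0],[0,0,-0.067],-1],[[-0.0008,-0.0161,0],[0,0,-0.089],-1],[[-0.001,-0.0201,0],[0,0,-0.112],-1]]'
python3 -m jog '[[[-0.0007,-0.004,0],[0,0,-0.022],-1],[[-0.0013,-0.0079,0],[0,0,-0.045],-1],[[-0.002,-0.0119,0],[0,0,-0.067],-1],[[-0.0026,-0.0158,0],[0,0,-0.089],-1],[[-0.0033,-0.0198,0],[0,0,-0.112],-1]]'
python3 -m jog '[[[-0.0011,-0.0039,0],[0,0,-0.022],-1],[[-0.0022,-0.0078,0],[0,0,-0.045],-1],[[-0.0033,-0.0116,0],[0,0,-0.067],-1],[[-0.0044,-0.0155,0],[0,0,-0.089],-1],[[-0.0055,-0.0194,0],[0,0,-0.112],-1]]'
python3 - <<'E'
from h import *
print(r.sense()['tool_pos'])
for n in('side','top'): cv2.imwrite(f'pics/{n}4.png',overlay(n,vision.snapshot(n)[:,:,::-1]))
E
```

```text
time: 5.8
tool_pos: [512.0, -75.7, 51.3]
tcp_rot: [146.7, 90.0, 146.3]
ft_force: [0.2, 0.1, -0.3]
finger_gap: -0.2
time: 6.22
tool_pos: [510.9, -95.8, 51.3]
tcp_rot: [105.7, 90.0, 98.9]
ft_force: [-0.8, 0.3, -0.3]
finger_gap: 0.6
time: 6.63
tool_pos: [507.6, -115.6, 51.3]
tcp_rot: [-59.4, 90.0, -72.7]
ft_force: [0.2, 0.2, 0.6]
finger_gap: 0.2
time: 7.05
tool_pos: [502.1, -135.0, 51.3]
tcp_rot: [-21.1, 90.0, -40.7]
ft_force: [-0.3, -0.1, -0.3]
finger_gap: 0.2
[ 502.06087951 -135.00902072   51.30923755]
```

View pics/side4.png

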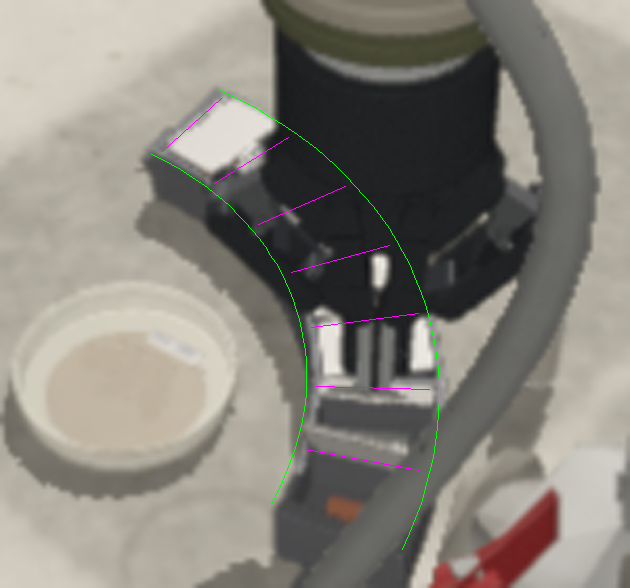

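View pics/top4.png

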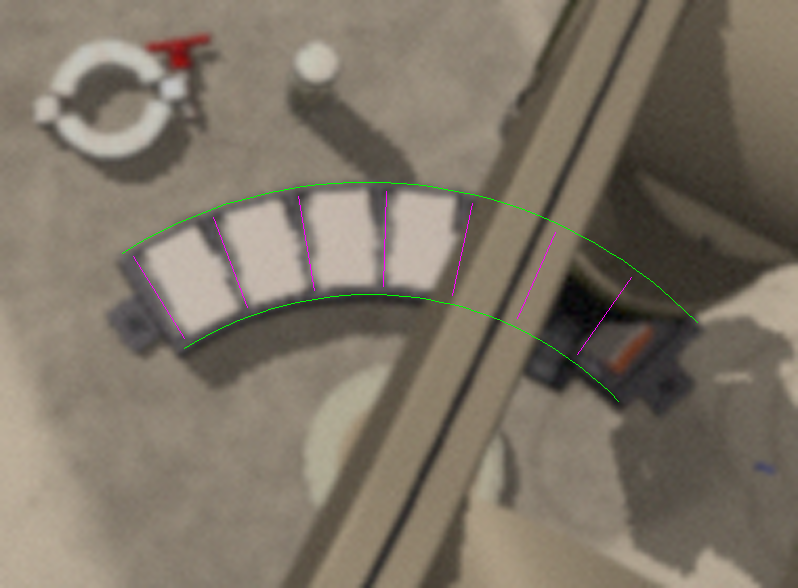

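The top view shows lids 1–4 flat, at (190,280), (262,250), (340,237) and (425,240), with the tray unmoved. The side view shows lid 5 shut under the fingers, and lids 6 and 7 still to come. I'll finish the arc.

```bash
python3 -m jog '[[[-0.0015,-0.0037,0],[0,0,-0.022],-1],[[-0.003,-0.0074,0],[0,0,-0.045],-1],[[-0.0046,-0.0112,0],[0,0,-0.067],-1],[[-0.0061,-0.0149,0],[0,0,-0.089],-1],[[-0.0076,-0.0186,0],[0,0,-0.112],-1]]'
python3 -m jog '[[[-0.0019,-0.0035,0],[0,0,-0.022],-1],[[-0.0038,-0.007,0],[0,0,-0.045],-1],[[-0.0058,-0.0106,0],[0,0,-0.067],-1],[[-0.0077,-0.0141,0],[0,0,-0.089],-1],[[-0.0096,-0.0176,0],[0,0,-0.112],-1]]'
python3 -m jog '[[[-0.0023,-0.0033,0],[0,0,-0.022],-1],[[-0.0046,-0.0066,0],[0,0,-0.045],-1],[[-0.0069,-0.0099,0],[0,0,-0.067],-1],[[-0.0092,-0.0132,0],[0,0,-0.089],-1],[[-0.0115,-0.0165,0],[0,0,-0.112],-1]]'
python3 -m jog '[[[-0.0027,-0.003,0],[0,0,-0.022],-1],[[-0.0053,-0.006,0],[0,0,-0.045],-1],[[-0.008,-0.009,0],[0,0,-0.067],-1],[[-0.0106,-0.012,0],[0,0,-0.089],-1],[[-0.0133,-0.015,0],[0,0,-0.112],-1]]'
python3 -m jog '[[[-0.003,-0.0027,0],[0,0,-0.022],-1],[[-0.006,-0.0054,0],[0,0,-0.045],-1],[[-0.0089,-0.0081,0],[0,0,-0.067],-1],[[-0.0119,-0.0108,0],[0,0,-0.089],-1],[[-0.0149,-0.0135,0],[0,0,-0.112],-1]]'
python3 - <<'E'
from h import *
print(r.sense()['tool_pos'])
for n in('side','top'): cv2.imwrite(f'pics/{n}5.png',overlay(n,vision.snapshot(n)[:,:,::-1]))
E
```

```text
time: 7.57
tool_pos: [494.4, -153.6, 51.3]
tcp_rot: [-85.9, 90.0, -112.0]
ft_force: [1.1, -0.5, 0.3]
finger_gap: 0.3
time: 7.98
tool_pos: [484.7, -171.2, 51.3]
tcp_rot: [173.4, 90.0, 140.9]
ft_force: [-0.0, 0.2, -0.8]
finger_gap: -0.2
time: 8.4
tool_pos: [473.2, -187.6, 51.3]
tcp_rot: [95.6, 90.0, 56.7]
ft_force: [-0.3, -0.4, -0.1]
finger_gap: -0.1
time: 8.82
tool_pos: [459.9, -202.6, 51.3]
tcp_rot: [53.1, 90.0, 7.7]
ft_force: [0.7, 0.9, 0.4]
finger_gap: -0.0
time: 9.23
tool_pos: [445.0, -216.1, 51.3]
tcp_rot: [50.0, 90.0, -1.7]
ft_force: [-0.0, -0.4, -0.0]
finger_gap: -0.0
[ 444.97847535 -216.08533364   51.3112357 ]
```

View pics/side5.png

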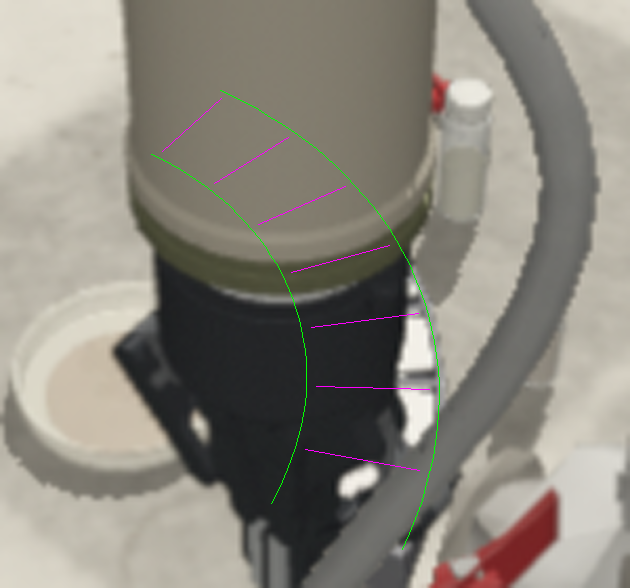

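View pics/top5.png

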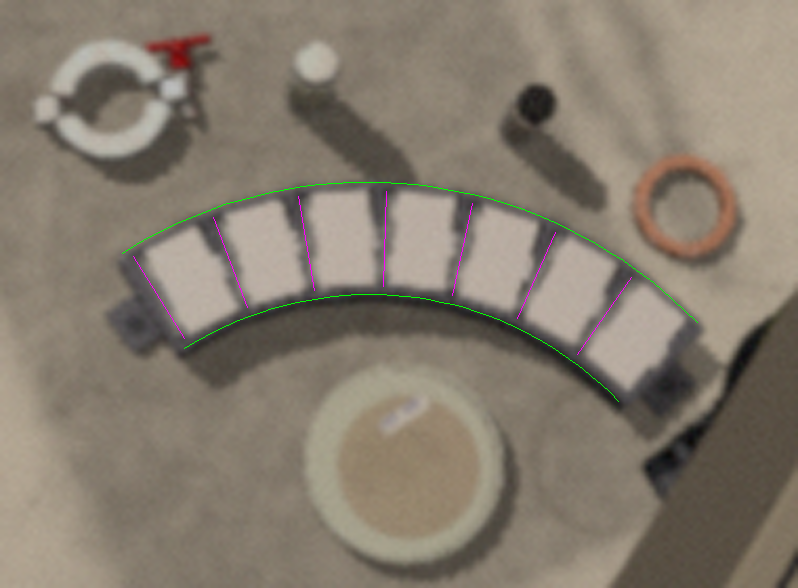

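The top view shows all seven lids flat, the tray still on its outline and every bystander where it was. I'll raise the arm clear, away from the scene, and settle.

```bash
python3 -m jog '[[[-0.002,-0.004,0.004],[0,0,0],-1],[[-0.004,-0.008,0.014],[0,0,0],-1],[[-0.006,-0.014,0.03],[0,0,0],-1],[[-0.008,-0.022,0.05],[0,0,0],-1],[[-0.01,-0.03,0.07],[0,0,0],-1]]'
python3 -m jog '[[[0,-0.008,0.02],[0,0,0],-1],[[0,-0.016,0.04],[0,0,0],-1],[[0,-0.024,0.055],[0,0,0],-1],[[0,-0.03,0.065],[0,0,0],-1],[[0,-0.03,0.068],[0,0,0],-1]]'
python3 -m jog '[[[0,0,0],[0,0,0],-1],[[0,0,0],[0,0,0],-1],[[0,0,0],[0,0,0],-1],[[0,0,0],[0,0,0],-1],[[0,0,0],[0,0,0],-1]]'
python3 - <<'E'
from h import *
s=r.sense();print(s['time'],s['tool_pos'],np.abs(s['qd']).max())
a=vision.snapshot('top')[:,:,::-1]
o=cv2.imread('pics/top0.png')
cv2.imwrite('pics/top6.png',np.vstack([overlay('top',a)]))
Z=lambda p:np.array(p)/4.2+[205,160]
# bystander shifts by phase correlation on patches
for nm,(x,y),h in (('v1',(315,62),8),('v3',(537,103),7),('gask',(686,207),14),('dish',(405,464),28),('clamp',(115,100),20),('lug',(137,322),8)):
    c=Z((x,y)).round().astype(int);sl=np.s_[c[1]-h:c[1]+h,c[0]-h:c[0]+h]
    A=cv2.cvtColor(o[sl],6).astype(np.float32);B=cv2.cvtColor(np.ascontiguousarray(a[sl]),6).astype(np.float32)
    print(nm,cv2.phaseCorrelate(A,B,cv2.createHanningWindow(A.shape[::-1],cv2.CV_32F)))
E
```

```text
time: 9.75
tool_pos: [435.0, -246.2, 122.7]
tcp_rot: [-148.2, 90.0, 160.2]
ft_force: [-0.3, -0.5, 0.6]
finger_gap: -0.1
time: 10.17
tool_pos: [436.2, -277.7, 192.3]
tcp_rot: [9.5, 89.7, -42.2]
ft_force: [-0.2, 0.2, 0.4]
finger_gap: 0.1
time: 10.58
tool_pos: [434.9, -275.2, 188.3]
tcp_rot: [-167.9, 89.9, 140.5]
ft_force: [0.3, 0.3, 0.8]
finger_gap: 0.1
10.5833 [ 434.89181525 -275.21011158  188.29514085] 0.3167938916704033
v1 ((0.22399732761247648, 0.13629368749907744), 0.9188367426395416)
v3 ((0.7504426365311634, 0.41709123342103194), 1.0014947699838215)
gask ((0.06400845351685724, 0.06767183966525181), 0.9937318831019931)
dish ((0.0023736654367354504, 0.06650848168816381), 0.9891439869668749)
clamp ((0.01584564102968855, 0.08636507405881844), 0.8482987469434738)
lug ((-0.00018841032350103148, 0.3932219678949256), 0.923120447434485)
```

View pics/top6.png

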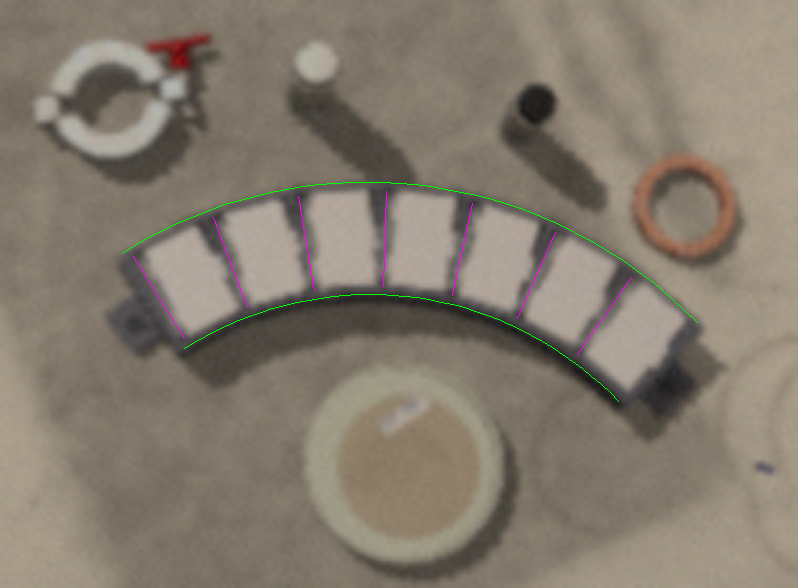

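```bash
python3 -c "
from bench import order
print(order.hand_in())"
```

```text
the job is handed in; nothing more can be done
None
```

All seven lids are lying shut, and the job was handed in at about 10.6 s, well under the 38 s limit. I ran the closed fingertips along the 180 mm arc at about 43 mm height and 48 mm/s, starting at lid 1 and meeting each lid on its hinge side.

- **Lids and order:** the final top view shows all seven flat. The pictures along the way fit the order 1 to 7: first lid 1 shut alone, then 1–3, then 1–5 with 6 and 7 still standing. I took no picture between individual lids.
- **Tray:** it still lies on its original outline, but a patch comparison at its left lug read 0.4 px (under 1 mm). I put that down to lighting.
- **Light touch:** wrist force readings stayed near noise, about 1.2 N per axis, and the arm finished clear of everything.
- **Bystanders:** the dish, gasket pack, clamp and vial 1 show shifts of about 0.3 px or less. Vial 3 read 0.85 px (about 1.5 mm), which disagrees with the pictures, where its cap is at the same pixel before and after. I took that reading as noise from a small, dark patch and did not check it further. My estimate from the side picture had the gripper about 30 mm above it.

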